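Turn the square cheese against the post and set the rind probe on its tag

TASK

On the white turning board, turn the square cheese a quarter turn counter-clockwise (seen from above) by pushing it against the red post, so that its blue tag comes to face the blue V-cradle, and leave it flat against the steel back rail and still close to the post. Then take the yellow probe from its sloping stand and lay it level in the cradle, centred along it, with its black lens end towards the tag; let it rest in the grooves before letting go. Leave the other things on the table where they are and do not drop the probe or tip the cheese.

Things in the scene. Friction and masses are not known exactly. Their poses are not given: they have to be found in the camera images.
- board: White fixed board, 300 x 400 mm, top at z = 6 mm. Origin on the table under the red post's axis; +x points away from the robot, to the steel back rail, +y left to the cradle; yaw up to 12 degrees either way. Reaches x -175 to +125, y -180 to +220 mm. The rail is 12 mm thick, its top 36 mm above the table; its face towards the robot is the plane x = +95 mm, y -170 to 0 mm.
- post: Fixed post on the board with a red sleeve that turns freely on it like a roller; 16 mm in diameter, upright, rising 57 mm above the board. Origin on its axis at the board's top; axes as the board's.
- cheese_mid (a point): Centre of the loose square cheese, 100 x 100 x 40 mm high, 0.34 to 0.53 kg, flat on the board on the robot's side of the post, too wide to grasp. +x of its frame points to its tagged side; at the start that is about board +x (within 12 degrees), at the end board +y. The post stands before the left half of the tagged side, up to 50 mm from it.
- tag (a point): Centre of the blue disc (26 mm) on the tagged side of the cheese, 50 mm from its centre, 21 mm above its underside; a blue bar on top points to it. Pushed on the right half of its side nearest the robot, the cheese swings about 30 degrees round the post and then jams; pushed next on the near half of its left side, it swings on. The rail squares it up.
- cradle: Fixed blue V-cradle on the board: two 90 degree Vs, open upwards, 14 mm thick, at y = -40 and +40 mm in its frame, on pillars 18 mm wide; between them the room is free for fingers down to 3 mm above the board. The groove runs along y; -y points to the tag's final place. Origin mid-way, on the board's top. The Vs' upper edges are 48 mm above the board, 31 mm apart.
- cradle_rest (a point): The point where the probe's centre lies when it is seated and centred: 45 mm above the board's top (51 mm above the table) over the cradle's middle. Axes as the cradle's.
- probe_mid (a point): Centre of the loose yellow probe, a round rod 18 mm in diameter, 150 mm long, 60 g, balanced at its centre. +x of its frame runs along the rod to the black lens end (last 30 mm black; the other end grey). At the start it lies in the stand, sloping up at 40 degrees, lens end up and away from the robot.
- stand: Fixed sloping stand, base 170 x 80 mm, 135 mm high, left or right of the board. Origin on the table below the probe's centre, which rests 88 mm above the table; the probe rises at 40 degrees along +x. V supports (14 mm thick) 40 mm either side of its centre; between them only a 10 mm wide beam lies 22 mm under its axis, so fingers can straddle the rod's middle, square to it.
- ash_cheese_a: Bystander: grey cone-shaped cheese, 68 mm across the foot, 72 mm high, on the front left part of the board. Origin under its middle.
- ash_cheese_b: Bystander: the same kind of cheese, on the table near the robot, left.
- ash_cheese_c: Bystander: the same kind of cheese, on the table far left.
- jar: Bystander: amber jar, 68 mm across, 100 mm high, on the side of the board where the stand is not.
- brush: Bystander: brush lying on the table near the robot, right.
- bowl: Bystander: steel bowl, 100 mm across, 50 mm high, far right.
- lens (a point): Centre of the probe's black lens end face, 75 mm from the probe's centre.
There are look-alikes about, which are no part of the job. Leave any purple look-alike of the part that bears cheese_mid alone.

How it is judged:
On the way, in this order (a step that is already met when the one before it is completed fails the run):
1. the cheese is pushed against the red post and is part-way round (15 to 75 degrees from its final heading, while touching the post) (contact force between cheese and post above 0.2 N and angle between the x axis of cheese_mid and the y axis of board, either way round between 0.26 and 1.3 rad), for 0.1 s.
2. the cheese has made its quarter turn and lies flat against the back rail with the tag facing the cradle (angle between the x axis of cheese_mid and the y axis of board, either way round below 0.08 rad and x of cheese_mid in the frame of board above 0.04 m and y of tag in the frame of board between -0.05 and 0.005 m and y of cheese_mid in the frame of board below -0.04 m), for 0.2 s.
3. the probe rests level in the cradle, lens end towards the tag, while the fingers still hold it (distance between probe_mid and cradle_rest below 0.022 m and z of probe_mid in the frame of cradle_rest below 0.004 m and angle between the x axis of probe_mid and the y axis of cradle, either way round below 0.12 rad and contact force between probe and cradle above 0.1 N and contact force between the fingers and probe above 0.3 N and y of lens in the frame of cradle_rest below -0.05 m), for 0.2 s.
At the end, for the whole second after the job is handed in: Cheese square (4.5 deg) against the rail (gap under 5 mm), tag facing the cradle and, along the rail, from 50 mm short of the post's axis to 5 mm past it. Probe seated level in both Vs (4 mm, 3.5 deg), centre within 20 mm of the cradle's, lens to the tag. Both at rest and released (all of step 2 and distance between probe_mid and cradle_rest below 0.02 m and z of probe_mid in the frame of cradle_rest below 0.004 m and angle between the x axis of probe_mid and the y axis of cradle, either way round below 0.06 rad and y of lens in the frame of cradle_rest below -0.05 m and contact force between the fingers and probe below 0.05 N and linear speed of each of probe, cheese below 0.02 m/s); the robot touches nothing.
It fails at once if the cheese is tipped by more than 17 degrees (angle between cheese_mid's own z axis and vertical above 0.3 rad).
It fails at once if the probe is dropped onto the board or table (height (world z) of probe_mid below 0.035 m).
It fails at once if a bystander is moved by more than 30 mm (distance of any of ash_cheese_a, ash_cheese_b, ash_cheese_c, jar, brush, bowl from where it was at the start of the episode above 0.03 m).
It also fails if it takes over 72 s, if anything falls off the work surface, if the arm or the gripper's body presses on something with over 40 N, if the wrist force passes 120 N, or if a joint passes its speed limit or range.

ROBOT

A 6-joint arm with a two-finger parallel gripper is mounted at the origin on the work surface. World frame = base frame: x ahead of the robot, y to its left, z up, the work surface at z = 0. Lengths are in m, angles in rad, forces in N, time in s.
With the tool pointing down it reaches from about 0.275 to 0.825 m from the base axis. Payload 4.9 kg.
Tool frame: the origin (TCP) lies at the very end of the fingers, on their centre line; the grasp point (between the pads) lies ctrl.grip_depth behind it (ctrl.grip_depth is the distance from the TCP to the grasp point, in m); z points along the fingers, y is the line along which they close (so a half turn about z gives the same grasp; the last joint's range is limited). The gripper opens to 85 mm and grips with 20 to 120 N. Pads are 22 mm wide; open, the fingers measure 114 mm over their backs; the gripper's body (76 mm by 85 mm) begins 54 mm behind the grasp point. The pads swing forward as they close: fully open they stand 13 mm farther back than shut.
Start: joints at [-1.414, 0.326, -0.193, 1.052, 0, 1.437], TCP at [0.158, -0.527, 0.231] pointing down, gripper open.
Joint ranges: [-2.65, 2.65], [-0.97, 1.79], [-1.3, 1.35], [-1.93, 2.1], [-1.47, 1.37], [-3.14, 3.14]. Speed limits (rad/s): [2.57, 2.57, 3.14, 3.14, 3.14, 3.14].

INTERFACE

Orientations are given as a unit quaternion [w, x, y, z].
In Python, from bench import ctrl, viewer gives the robot as it stands.
- The arm moves only by the tool jog_arm, never from a script. Its argument "targets" is a list that holds one entry, the list of rows, each a list of 7 numbers: the shift along the world's x, y, z in cm, then the turn, a rotation vector about the world's x, y, z in rad, then the finger opening in cm, from 0 to 8.54. In form: [[[dx, dy, dz, wx, wy, wz, fingers], ...]]. A call has 1 to 12 rows; each row shifts and turns the commanded pose from where the row before left it; what a row does not reach is not made up. A row lasts 1/8 s, in which the tool goes at most 62.5 mm and 10.7 degrees, less where a joint would pass 70% of its speed; a pose out of reach is approached as far as the arm can. A call with a gripper value outside its range is refused whole. The fingers move at their own pace and stop on an object; "newtons" is the grip in N (left out, the last holds). Time passes only in rows, so rows that do not move let the fingers close. It gives the time, the measured TCP pose, the force, the opening and the grip force at its end, in the units of the state.
- ctrl.get_state(): the state, without advancing time (a new reading comes with each control period).
- viewer.grab_frame(name): name is "scene" or "top" or "wrist"; returns a dict with "image" (420x560x3 uint8, red, green, blue), "z_map" (420x560 float32, m along the optical axis (not along the pixel's ray), 0 where there is no reading), "camera_matrix" (3x3 intrinsics, pixels), "dist_coeffs" ([k1, k2, p1, p2, k3] as OpenCV has them; the pictures are not rectified), "R" (3x3) and "t" (3): a world point X has camera coordinates R X + t. Camera axes: x right, y down, z forward; pixel columns grow to the right and rows downward; lengths in m; the calibration is good to about 2 mm. A picture is of the moment at which its call begins.
- ctrl.finish_job(): hands the job in; it is judged then, once.
The state is a dict: "time": time; "joint_pos": joint angles; "joint_velocities": joint speeds; "joint_torque": joint torques, N m; "tool_pos": TCP position; "eef_rot": TCP orientation; "force": force on the tool from outside, world axes, zero at the start; "ft_torque": the same for the moment, N m; "finger_gap": opening from 0.0 (shut) to 1.0 (fully open); "grasp_force": force on a finger pad.
Only numpy, scipy, OpenCV 4.12 (cv2) and the standard library are available. Lean on these libraries where they do the work, as an engineer would, in place of code of your own. Each camera call takes 0.05 s, during which the arm holds its last target. There are 200 camera calls.

## Working session

There is one attempt and no reset: what is moved stays moved. The work goes in short steps, Python scripts to look and compute and a tool call to move; the robot and the scene stay as the last step left them, time stands still between calls to the robot, and variables do not carry over. Pictures are saved under pics/ and viewed, at most 10 in all, crops included, and the job is handed in when it is done.

Besides the shell and the picture viewer there is one more tool, called after ">>>" in YAML: its name, and indented under it one key for each argument. jog_arm: Moves the arm, as the interface text tells. Its arguments: {"type":"object","properties":{"targets":{"type":"array","items":{"type":"array","items":{"type":"array","items":{"type":"number"}}}},"newtons":{"type":"number"}},"required":["targets"]}

```bash
mkdir -p pics; ls; cat > h.py <<'E'
import numpy as np, cv2
from bench import ctrl, viewer
def grab(n):
    return viewer.grab_frame(n)
def save(f,name):
    cv2.imwrite('pics/'+name, cv2.cvtColor(f['image'],cv2.COLOR_RGB2BGR))
def ray(f,uv):
    uv=np.array(uv,float).reshape(-1,1,2)
    n=cv2.undistortPoints(uv,np.array(f['camera_matrix']),np.array(f['dist_coeffs'])).reshape(-1,2)
    R=np.array(f['R']);t=np.array(f['t'])
    d=np.c_[n,np.ones(len(n))]@R
    return -R.T@t,d
def onplane(f,uv,z):
    o,d=ray(f,uv); return o+d*((z-o[2])/d[:,2])[:,None]
def cloud(f):
    z=np.array(f['z_map']);h,w=z.shape
    uv=np.stack(np.meshgrid(np.arange(w),np.arange(h)),-1).reshape(-1,2)
    o,d=ray(f,uv)
    P=o+d*z.reshape(-1,1)
    P[z.ravel()==0]=np.nan
    return P.reshape(h,w,3)
E
python3 - <<'E'
from h import *
for n in('top','scene'):
    f=grab(n);save(f,n+'0.png');print(n,f['R'],f['t'],f['camera_matrix'],f['dist_coeffs'])
print(ctrl.grip_depth,ctrl.get_state())
E
```

```text
pics
top [[ 0.00160227 -0.99999527 -0.00262606]
 [-0.99403837 -0.00130642 -0.10902295]
 [ 0.109019    0.00278508 -0.99403576]] [0.00818833 0.48133989 1.34222417] [[535.31086731   0.         281.12396758]
 [  0.         535.31086731 204.93707064]
 [  0.           0.           1.        ]] [-0.10825553  0.          0.          0.          0.        ]
scene [[ 0.2407924   0.97056169  0.00538703]
 [ 0.65482029 -0.15835644 -0.73900854]
 [-0.71640031  0.18147517 -0.67367452]] [-0.10409262 -0.21071587  1.47265139] [[465.98880151   0.         273.01820901]
 [  0.         465.98880151 206.1432431 ]
 [  0.           0.           1.        ]] [0.05402944 0.         0.         0.         0.        ]
0.0187 {'time': 0.1, 'joint_pos': array([-1.41420507e+00,  3.26841607e-01, -1.93504692e-01,  1.05206772e+00,
        8.85737806e-06,  1.43658247e+00]), 'joint_velocities': array([-0.00139658, -0.00185758,  0.00037053, -0.0003261 ,  0.00107325,
       -0.00018134]), 'joint_torque': array([ 1.23686190e-03, -4.44238043e+01,  2.63038230e+01,  7.86323362e-03,
       -9.15290116e-06,  1.64388797e-05]), 'tool_pos': array([ 0.15761641, -0.52634899,  0.23058762]), 'eef_rot': array([-8.08846775e-04,  9.89447336e-01,  1.44890702e-01, -4.62135585e-06]), 'force': array([-0.0323499 , -0.21387622, -0.17771114]), 'ft_torque': array([ 0.02701354, -0.02011389, -0.0103416 ]), 'grasp_force': 0.0, 'finger_gap': 1.0015922304841054}
```

View pics/top0.png

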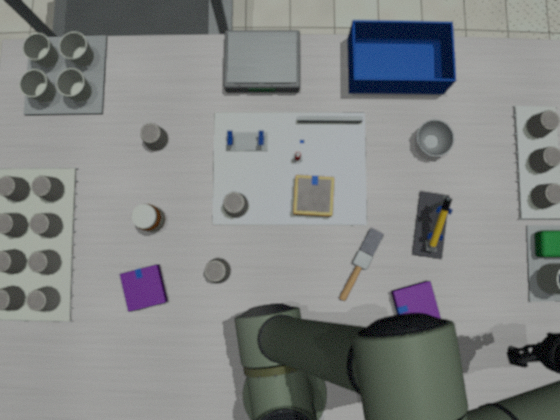

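View pics/scene0.png

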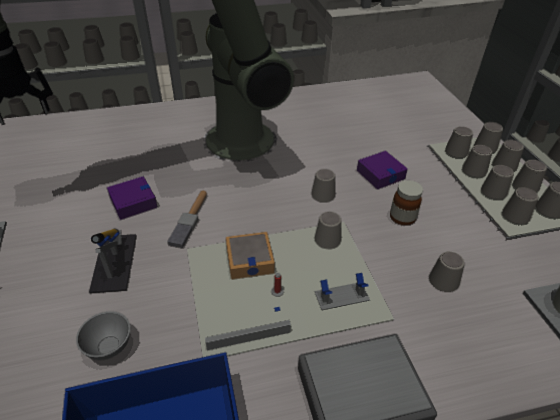

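The top view shows the board (213-366, 112-224), the cheese at (314,195) with its tag facing up, and the post at (297,156). It also shows the cradle at (246,140), the rail at (330,119), the stand with the probe at (433,225), and purple decoys at (144,288) and (415,300). Next I'll measure these.

```bash
python3 - <<'E'
from h import *
f=grab('top');im=f['image'];hsv=cv2.cvtColor(im,cv2.COLOR_RGB2HSV);C=cloud(f)
np.set_printoptions(precision=4,suppress=True)
def comps(m,name,z,roi,amin=8):
    x0,y0,x1,y1=roi;mm=np.zeros(m.shape,np.uint8);mm[y0:y1,x0:x1]=m[y0:y1,x0:x1]
    n,l,s,c=cv2.connectedComponentsWithStats(mm)
    for i in range(1,n):
        if s[i,4]>=amin:
            P=C[l==i];print(name,c[i],s[i,4],'plane',onplane(f,c[i],z)[0],'zmed/max',np.nanmedian(P[:,2]),np.nanpercentile(P[:,2],95),'cloud',np.nanmedian(P,0))
    return mm
H,S,V=hsv[...,0],hsv[...,1],hsv[...,2]
comps(((H>105)&(H<130)&(S>120)).astype(np.uint8),'blue',.05,(210,110,370,230))
comps((((H<8)|(H>172))&(S>90)).astype(np.uint8),'red',.063,(270,130,330,180),3)
m=comps(((H>8)&(H<35)&(S>90)).astype(np.uint8),'cheese',.046,(280,165,350,225))
c=max(cv2.findContours(m,0,2)[0],key=cv2.contourArea);r=cv2.minAreaRect(c);b=cv2.boxPoints(r);print(r,onplane(f,b,.046))
m=comps(((H>15)&(H<35)&(S>120)).astype(np.uint8),'probe',.088,(400,180,470,270))
# rail, by height
Z=C[...,2]; m=((Z>.025)&(Z<.045)).astype(np.uint8);m[:105]=0;m[130:]=0;m[:,:285]=0;m[:,372:]=0
c=max(cv2.findContours(m,0,2)[0],key=cv2.contourArea);r=cv2.minAreaRect(c);print('rail',r,onplane(f,cv2.boxPoints(r),.036))
# board: 
m=((S<18)&(V>150)).astype(np.uint8);
print('S,V board/table',hsv[170,230],hsv[170,190])
for n,z in(('top',0),('scene',0)):
    pass
big=cv2.resize(im[100:265,205:480],None,fx=2.9,fy=2.9,interpolation=cv2.INTER_CUBIC);cv2.imwrite('pics/big.png',big[...,::-1])
E
```

```text
blue [229.5769 137.9038] 52 plane [0.6508 0.1408 0.05  ] zmed/max 0.047807565167745425 0.05501623478853084 cloud [0.6527 0.1405 0.0478]
blue [260.5208 137.75  ] 48 plane [0.6512 0.0617 0.05  ] zmed/max 0.04829446868598708 0.05584449907889444 cloud [0.6533 0.0618 0.0483]
blue [314.2581 180.0968] 31 plane [ 0.542  -0.0748  0.05  ] zmed/max 0.04831983089700276 0.05242879248136789 cloud [ 0.5423 -0.0743  0.0483]
red [296.875 157.875] 8 plane [ 0.5964 -0.0306  0.063 ] zmed/max 0.03859084394876111 0.05283817619536761 cloud [ 0.6011 -0.0314  0.0386]
cheese [295.52 186.64] 25 plane [ 0.5258 -0.0275  0.046 ] zmed/max 0.04673010019573565 0.0522575958534079 cloud [ 0.525  -0.0263  0.0467]
cheese [309.9032 212.9785] 93 plane [ 0.4589 -0.0636  0.046 ] zmed/max 0.04518769505363163 0.05081882228250225 cloud [ 0.4583 -0.0616  0.0452]
((310.9684753417969, 212.7134552001953), (37.898372650146484, 9.63517951965332), 15.52410888671875) [[ 0.4606 -0.0171  0.046 ]
 [ 0.4841 -0.0236  0.046 ]
 [ 0.4586 -0.1155  0.046 ]
 [ 0.4351 -0.1088  0.046 ]]
probe [438.3358 227.4945] 271 plane [ 0.4194 -0.3767  0.088 ] zmed/max 0.08973274604345471 0.12157732120421685 cloud [ 0.4204 -0.3759  0.0897]
rail ((330.0, 118.5), (5.0, 64.0), 90.0) [[ 0.7124 -0.0345  0.036 ]
 [ 0.7131 -0.201   0.036 ]
 [ 0.6997 -0.2007  0.036 ]
 [ 0.699  -0.0345  0.036 ]]
S,V board/table [ 80   9 170] [ 30   3 158]
```

View pics/big.png

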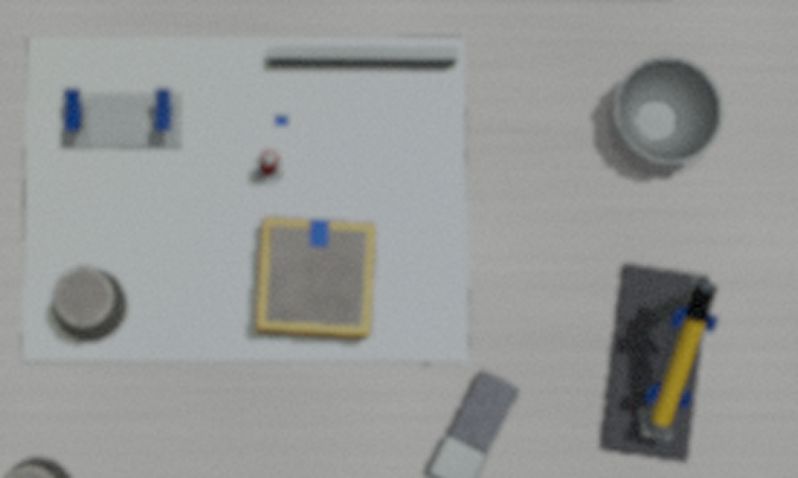

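The enlarged crop shows these positions: post top at about (272,154); cheese corners at (261,218), (375,222), (368,338) and (255,332); board corners at (30,37), (463,38), (468,360) and (22,360). The probe runs from (660,428) to (708,282) and its lens end points away from the robot.

```bash
python3 - <<'E'
from h import *
np.set_printoptions(precision=4,suppress=True)
f=grab('top');C=cloud(f)
k=lambda a:np.array(a)/2.9+[204.7,99.7]
print('post',onplane(f,k([[271,154]]),.063))
print('cheese',onplane(f,k([[261,218],[375,222],[370,332],[256,328]]),.046))
print('board',onplane(f,k([[30,37],[463,38],[468,360],[22,360]]),.006))
print('rail top',onplane(f,k([[265,60],[456,60]]),.036))
# cradle V tops by height, rail by height
P=C.reshape(-1,3)
for nm,b in(('cradleL',(.6,.7,.12,.17,.044,.07)),('cradleR',(.6,.7,.04,.085,.044,.07)),('post',(.57,.63,-.06,0,.03,.08))):
    q=P[(P[:,0]>b[0])&(P[:,0]<b[1])&(P[:,1]>b[2])&(P[:,1]<b[3])&(P[:,2]>b[4])&(P[:,2]<b[5])];print(nm,len(q),q.mean(0),q.min(0),q.max(0))
# probe yellow, both views
for n in('top','scene'):
    f=grab(n);C=cloud(f);hsv=cv2.cvtColor(f['image'],cv2.COLOR_RGB2HSV)
    m=(hsv[...,0]>15)&(hsv[...,0]<35)&(hsv[...,1]>120)
    q=C[m];q=q[(abs(q[:,0]-.42)<.08)&(abs(q[:,1]+.38)<.07)&(q[:,2]>.03)]
    c=np.median(q,0);v=np.linalg.svd(q-q.mean(0),full_matrices=False)[2][0];v*=np.sign(v[2]);t=(q-c)@v
    print(n,len(q),c,v,'yaw',np.degrees(np.arctan2(v[1],v[0])),'slope',np.degrees(np.arcsin(v[2])),np.percentile(t,[2,98]))
    if n=='scene':
        q=C[(abs(C[...,0]-.604)<.03)&(abs(C[...,1]+.033)<.03)&(C[...,2]>.02)&(C[...,2]<.08)];print('post sc',len(q),q.mean(0),q.max(0))
        P=C.reshape(-1,3);q=P[(P[:,0]>.45)&(P[:,0]<.58)&(abs(P[:,1]+.08)<.08)&(abs(P[:,2]-.046)<.006)];q=q[:,:2].astype(np.float32);print('cheese sc',cv2.minAreaRect(q*1000))
        q=P[(P[:,0]>.68)&(P[:,0]<.73)&(P[:,1]>-.22)&(P[:,1]<-.02)&(P[:,2]>.032)&(P[:,2]<.05)];print('rail sc',cv2.minAreaRect(q[:,:2].astype(np.float32)*1000))
E
```

```text
post [[ 0.6094 -0.0339  0.063 ]]
cheese [[ 0.5559 -0.0255  0.046 ]
 [ 0.5526 -0.1252  0.046 ]
 [ 0.4559 -0.12    0.046 ]
 [ 0.4593 -0.021   0.046 ]]
board [[ 0.7307  0.1851  0.006 ]
 [ 0.7303 -0.212   0.006 ]
 [ 0.4346 -0.2113  0.006 ]
 [ 0.4341  0.1872  0.006 ]]
rail top [[ 0.7006 -0.0295  0.036 ]
 [ 0.7013 -0.2006  0.036 ]]
cradleL 63 [0.6519 0.1406 0.0503] [0.6336 0.1341 0.0444] [0.6692 0.1477 0.0587]
cradleR 58 [0.6503 0.0606 0.0512] [0.6306 0.0551 0.0441] [0.6685 0.0658 0.0587]
post 40 [ 0.6048 -0.0326  0.0567] [ 0.5998 -0.041   0.0305] [ 0.6114 -0.026   0.0718]
top 265 [ 0.4203 -0.3758  0.0909] [ 0.758  -0.1108  0.6427] yaw -8.317321320092748 slope 39.995431670898796 [-0.0559  0.0519]
scene 72 [ 0.4174 -0.3734  0.0838] [ 0.7565 -0.1156  0.6438] yaw -8.687127907555316 slope 40.07218143711288 [-0.047   0.0548]
post sc 123 [ 0.611  -0.0343  0.0454] [ 0.616  -0.0254  0.0657]
cheese sc ((505.8372802734375, -74.95816040039062), (102.21134948730469, 103.34684753417969), 86.22211456298828)
rail sc ((707.3670043945312, -118.88636016845703), (170.3695068359375, 15.027894973754883), 89.55150604248047)
```

>>> jog_arm:
  targets:
    - [[3,5,0,0,0,-0.032,0],[3,5,0,0,0,-0.032,0],[3,5,0,0,0,-0.032,0],[3,5,0,0,0,-0.032,0],[3,5,0,0,0,-0.032,0],[3,5,0,0,0,-0.032,0],[3,5,0,0,0,-0.032,0],[3,5,0,0,0,-0.032,0],[3,5,0,0,0,-0.034,0],[0,0,-5,0,0,0,0],[0,0,-5,0,0,0,0],[0,0,0,0,0,0,0]]

```text
time: 1.8
tool_pos: [0.4247, -0.0755, 0.1288]
eef_rot: [-0.001, 1.0, 0.001, -0.004]
force: [-1.0, 0.1, 0.2]
finger_gap: -0.001
grasp_force: 0.0
```

>>> jog_arm:
  targets:
    - [[0,-0.4,-4,0,0,0,0],[0,0,-4,0,0,0,0],[0,0,-2.4,0,0,0,0],[0.8,0,0,0,0,0,0],[0.8,0,0,0,0,0,0],[0.8,0,0,0,0,0,0],[0.8,0,0,0,0,0,0],[0.8,0,0,0,0,0,0],[0.8,0,0,0,0,0,0],[0.8,0,0,0,0,0,0],[0.8,0,0,0,0,0,0],[0,0,0,0,0,0,0]]

```text
time: 3.3
tool_pos: [0.492, -0.0816, 0.0271]
eef_rot: [0.001, 1.0, 0.0, -0.0]
force: [-3.2, -2.3, 2.3]
finger_gap: -0.004
grasp_force: 2.1
```

```bash
cat > ch.py <<'E'
from h import *
import sys
np.set_printoptions(precision=4,suppress=True)
O=np.array([.607,-.033])
def cheese(n='scene',name=None):
    f=grab(n)
    if name: save(f,name)
    C=cloud(f);P=C.reshape(-1,3);hsv=cv2.cvtColor(f['image'],cv2.COLOR_RGB2HSV).reshape(-1,3)
    m=(P[:,0]>.42)&(P[:,0]<.715)&(P[:,1]<.04)&(P[:,1]>-.24)&(abs(P[:,2]-.046)<.006)
    ok=m&(hsv[:,0]>5)&(hsv[:,0]<40)&(hsv[:,1]>70)
    q=P[ok][:,:2]
    r=cv2.minAreaRect((q*1000).astype(np.float32));b=m&(hsv[:,0]>105)&(hsv[:,0]<130)&(hsv[:,1]>120)
    print(n,'rect',r,'corners-O',cv2.boxPoints(r)/1000-O,'bar-O',P[b][:,:2].mean(0)-O if b.any() else None)
cheese('scene',sys.argv[1] if len(sys.argv)>1 else None);cheese('top')
E
python3 ch.py
```

```text
scene rect ((557.2244873046875, -66.71045684814453), (119.25533294677734, 101.17195892333984), 6.410121440887451) corners-O [[-0.1147  0.0099]
 [-0.1034 -0.0906]
 [ 0.0151 -0.0773]
 [ 0.0038  0.0232]] bar-O [-0.0176 -0.0288]
top rect ((557.6088256835938, -19.523990631103516), (28.780254364013672, 93.66118621826172), 75.15533447265625) corners-O [[-0.0983  0.0116]
 [-0.0078 -0.0124]
 [-0.0004  0.0154]
 [-0.091   0.0394]] bar-O None
```

>>> jog_arm:
  targets:
    - [[-1,0,0,0,0,0,0],[0,-1.3,0,0,0,0,0],[0,-1.4,0,0,0,0,0],[1,0,0,0,0,0,0],[0.8,0,0,0,0,0,0],[0.8,0,0,0,0,0,0],[0.8,-0.1,0,0,0,0,0],[0.8,-0.2,0,0,0,0,0],[0.8,-0.2,0,0,0,0,0],[0.8,-0.2,0,0,0,0,0],[0.6,-0.2,0,0,0,0,0],[0,0,0,0,0,0,0]]

```text
time: 4.9
tool_pos: [0.53, -0.1254, 0.0264]
eef_rot: [0.011, 1.0, -0.002, -0.016]
force: [-41.7, -30.8, 28.9]
finger_gap: -0.001
grasp_force: 26.1
```

```bash
python3 ch.py s1.png
```

```text
scene rect ((552.8323364257812, -62.77330017089844), (103.44904327392578, 103.98420715332031), 46.855018615722656) corners-O [[-0.1275 -0.032 ]
 [-0.0516 -0.1031]
 [ 0.0191 -0.0276]
 [-0.0567  0.0435]] bar-O [-0.0306 -0.0005]
top rect ((561.2064819335938, -47.65877151489258), (72.42357635498047, 100.61579895019531), 53.50123977661133) corners-O [[-0.1078 -0.0138]
 [-0.0269 -0.0737]
 [ 0.0162 -0.0155]
 [-0.0647  0.0444]] bar-O [-0.0287  0.0013]
```

View pics/s1.png

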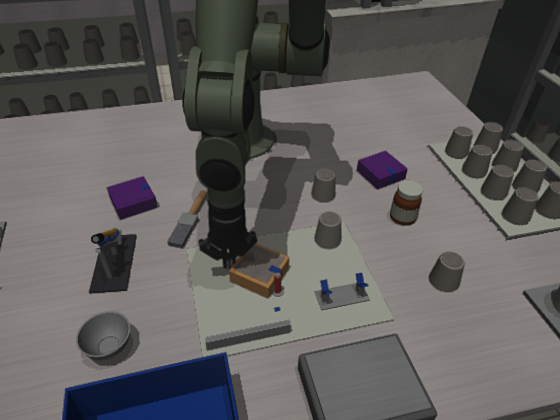

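>>> jog_arm:
  targets:
    - [[-3,0,0,0,0,0,0],[-3,0,0,0,0,0,0],[-3,0,0,0,0,0,0],[0,3.5,0,0,0,0,0],[0,3.5,0,0,0,0,0],[0,3.5,0,0,0,0,0],[1,0,0,0,0,0,0],[0.9,-1.1,0,0,0,0,0],[0.9,-1.1,0,0,0,0,0],[0.6,-0.7,0,0,0,0,0],[0,0,0,0,0,0,0]]

```text
time: 6.38
tool_pos: [0.4903, -0.0423, 0.0271]
eef_rot: [0.0, 1.0, -0.001, 0.0]
force: [-0.6, -0.6, -0.4]
finger_gap: -0.0
grasp_force: 0.0
```

```bash
python3 ch.py
```

```text
scene rect ((561.1648559570312, -62.872711181640625), (113.08750915527344, 106.4336166381836), 48.05921173095703) corners-O [[-0.1232 -0.0364]
 [-0.044  -0.1075]
 [ 0.0315 -0.0234]
 [-0.0476  0.0478]] bar-O [-0.026 -0.008]
top rect ((0.0, 0.0), (0.0, 0.0), 0.0) corners-O [[-0.607  0.033]
 [-0.607  0.033]
 [-0.607  0.033]
 [-0.607  0.033]] bar-O None
```

>>> jog_arm:
  targets:
    - [[0.3,-0.8,0,0,0,0,0],[0.4,-0.8,0,0,0,0,0],[0.4,-0.8,0,0,0,0,0],[0.5,-0.8,0,0,0,0,0],[0.5,-0.8,0,0,0,0,0],[0.5,-0.8,0,0,0,0,0],[0,0,0,0,0,0,0]]

```text
time: 7.35
tool_pos: [0.5169, -0.0899, 0.0275]
eef_rot: [0.0, 1.0, -0.0, 0.001]
force: [0.5, 0.1, 0.8]
finger_gap: 0.001
grasp_force: 0.0
```

```bash
python3 ch.py
```

```text
scene rect ((583.6652221679688, -87.82455444335938), (100.59089660644531, 105.25948333740234), 74.05998229980469) corners-O [[-0.0878 -0.0887]
 [ 0.0135 -0.1176]
 [ 0.0411 -0.0209]
 [-0.0601  0.008 ]] bar-O [-0.0127 -0.0188]
top rect ((595.6245727539062, -42.86793518066406), (20.811447143554688, 95.38776397705078), 81.33204650878906) corners-O [[-0.0601 -0.013 ]
 [ 0.0342 -0.0273]
 [ 0.0373 -0.0068]
 [-0.057   0.0076]] bar-O [-0.0107 -0.01  ]
```

>>> jog_arm:
  targets:
    - [[0.7,-0.2,0,0,0,0,0],[0.8,-0.2,0,0,0,0,0],[0.8,-0.2,0,0,0,0,0],[0.8,-0.2,0,0,0,0,0],[0.8,0,0,0,0,0,0],[0.8,0,0,0,0,0,0],[0.8,0,0,0,0,0,0],[0.7,0,0,0,0,0,0],[0.4,0,0,0,0,0,0],[0,0,0,0,0,0,0]]

```text
time: 8.7
tool_pos: [0.5825, -0.0967, 0.0274]
eef_rot: [-0.0, 1.0, 0.001, 0.001]
force: [-0.4, -0.1, 0.4]
finger_gap: 0.002
grasp_force: 0.2
```

```bash
python3 ch.py
```

```text
scene rect ((645.6488647460938, -97.74244689941406), (100.6273422241211, 103.16248321533203), 81.89054870605469) corners-O [[-0.0195 -0.1073]
 [ 0.0826 -0.1218]
 [ 0.0968 -0.0222]
 [-0.0053 -0.0077]] bar-O [ 0.0431 -0.0277]
top rect ((657.5076904296875, -52.463111877441406), (7.212082862854004, 84.96448516845703), 81.8273696899414) corners-O [[ 0.0079 -0.017 ]
 [ 0.092  -0.0291]
 [ 0.0931 -0.0219]
 [ 0.009  -0.0099]] bar-O [ 0.0445 -0.0208]
```

>>> jog_arm:
  targets:
    - [[-1.2,0,0,0,0,0,0],[0,-1.2,0,0,0,0,0],[0,-1,0,0,0,0,0],[0.8,0,0,0,0,0,0],[0.5,0,0,0,0,0,0],[0.4,0,0,0,0,0,0],[0.3,0,0,0,0,0,0],[0.2,0,0,0,0,0,0],[0.2,0,0,0,0,0,0],[0,0,0,0,0,0,0]]

```text
time: 10.05
tool_pos: [0.5903, -0.1201, 0.0264]
eef_rot: [0.001, 1.0, -0.0, -0.004]
force: [-9.0, -3.7, 3.5]
finger_gap: -0.002
grasp_force: 4.5
```

```bash
python3 ch.py
```

```text
scene rect ((650.947021484375, -95.47181701660156), (101.4883804321289, 106.00302124023438), 88.92330932617188) corners-O [[-0.01   -0.1122]
 [ 0.096  -0.1142]
 [ 0.0979 -0.0127]
 [-0.0081 -0.0107]] bar-O [ 0.044  -0.0241]
top rect ((651.2510375976562, -65.84164428710938), (43.49439239501953, 97.355712890625), 89.48860931396484) corners-O [[-0.0046 -0.0542]
 [ 0.0927 -0.055 ]
 [ 0.0931 -0.0115]
 [-0.0042 -0.0107]] bar-O [ 0.0454 -0.0224]
```

```bash
cat > plan.py <<'E'
from h import *
from scipy.spatial.transform import Rotation as Ro
np.set_printoptions(precision=4,suppress=True)
def toolR(yaw,tilt):  # yaw: rod heading, tilt: rod slope; tool x along rod
    x=np.array([np.cos(yaw)*np.cos(tilt),np.sin(yaw)*np.cos(tilt),np.sin(tilt)])
    z=np.array([np.cos(yaw)*np.sin(tilt),np.sin(yaw)*np.sin(tilt),-np.cos(tilt)])
    return np.c_[x,np.cross(z,x),z]
def delta(p,R):
    s=ctrl.get_state();q=s['eef_rot'];Rc=Ro.from_quat([q[1],q[2],q[3],q[0]])
    d=min(((Ro.from_matrix(R@np.diag([k,k,1]))*Rc.inv()).as_rotvec() for k in(1,-1)),key=np.linalg.norm)
    print('dpos cm',(np.array(p)-s['tool_pos'])*100,'rot',d,'|',np.linalg.norm(d),'q6',s['joint_pos'],'t',s['time'])
E
python3 - <<'E'
from plan import *
R=toolR(np.radians(-8.5),np.radians(40));c=np.array([.4295,-.3772,.088])
p=c-R[:,2]*(.1-.0187);print(p,R);delta(p,R)
E
```

```text
[ 0.3778 -0.3695  0.1503] [[ 0.7576 -0.1478  0.6357]
 [-0.1132 -0.989  -0.095 ]
 [ 0.6428  0.     -0.766 ]]
dpos cm [-21.2469 -24.9424  12.3933] rot [-0.0497 -0.7046 -0.1407] | 0.7202306346186547 q6 [-0.3205  0.626  -0.2836  0.6675 -0.0051  2.8215] t 10.15
```

>>> jog_arm:
  targets:
    - [[-1.5,0,0,0,0,0,0],[-1.5,0,0,0,0,0,0],[0,0,5,0,0,0,0],[0,0,5,0,0,0,0],[0,0,5,0,0,0,0],[0,0,2,0,0,0,0]]

```text
time: 10.9
tool_pos: [0.566, -0.1192, 0.201]
eef_rot: [0.001, 1.0, 0.001, 0.003]
force: [0.5, -0.5, 0.3]
finger_gap: 0.002
grasp_force: 0.0
```

>>> jog_arm:
  targets:
    - [[-1.55,-2.1,0,0,0,0.176,4.5],[-1.55,-2.1,0,0,0,0.176,4.5],[-1.55,-2.1,0,0,0,0.176,4.5],[-1.55,-2.1,0,0,0,0.176,4.5],[-1.55,-2.1,0,0,0,0.176,4.5],[-1.55,-2.1,0,0,0,0.176,4.5],[-1.55,-2.1,0,0,0,0.176,4.5],[-1.55,-2.1,0,0,0,0.176,4.5],[-1.55,-2.1,0,0,0,0.176,4.5],[-1.55,-2.1,0,0,0,0.176,4.5],[-1.55,-2.1,0,0,0,0.176,4.5],[-1.55,-2.1,0,0,0,0.176,4.5]]

```text
time: 12.4
tool_pos: [0.3779, -0.3718, 0.1975]
eef_rot: [0.0, 0.489, 0.872, 0.0]
force: [1.2, -0.9, 0.1]
finger_gap: 0.53
grasp_force: 0.0
```

>>> jog_arm:
  targets:
    - [[0,0,0,0,0,0.176,4.5],[0,0,0,0,0,0.176,4.5],[0,0,0,0,0,0.176,4.5],[0,0,0,0,0,0.176,4.5],[0,0,0,0,0,0.176,4.5],[0,0,0,-0.021,-0.138,0,4.5],[0,0,0,-0.021,-0.138,0,4.5],[0,0,-1,-0.021,-0.138,0,4.5],[0,0,-1,-0.021,-0.138,0,4.5],[0,0,-1,-0.021,-0.138,0,4.5],[0,0,0,0,0,0,4.5]]

```text
time: 13.78
tool_pos: [0.376, -0.3692, 0.1651]
eef_rot: [0.34, 0.072, 0.937, -0.024]
force: [-1.4, 1.1, 0.6]
finger_gap: 0.525
grasp_force: 0.0
```

```bash
python3 - <<'E'
from plan import *
R=toolR(np.radians(-8.5),np.radians(40));c=np.array([.4295,-.3772,.088])
delta(c-R[:,2]*(.1-.0187),R)
f=grab('wrist');save(f,'w1.png');C=cloud(f)
s=ctrl.get_state();q=s['eef_rot'];print('cam',-np.array(f['R']).T@f['t'],s['tool_pos'])
hsv=cv2.cvtColor(f['image'],cv2.COLOR_RGB2HSV)
m=(hsv[...,0]>15)&(hsv[...,0]<35)&(hsv[...,1]>120)
q=C[m];q=q[(abs(q[:,0]-.42)<.09)&(abs(q[:,1]+.38)<.07)&(q[:,2]>.03)]
print(len(q))
if len(q)>50:
    c=np.median(q,0);v=np.linalg.svd(q-q.mean(0),full_matrices=False)[2][0];v*=np.sign(v[2]);t=(q-c)@v
    print(c,v,'yaw',np.degrees(np.arctan2(v[1],v[0])),'slope',np.degrees(np.arcsin(v[2])),np.percentile(t,[1,99]))
    for a in np.percentile(t,[1,99]): print('yellow end',c+v*a)
E
```

```text
dpos cm [ 0.1862 -0.0251 -1.4821] rot [-0.0038 -0.0027  0.0036] | 0.005929263569722741 q6 [-1.2675  0.1396 -0.8799  0.2026  0.6141 -1.0028] t 13.775
cam [ 0.221  -0.3466  0.2213] [ 0.3771 -0.3708  0.1667]
4126
[ 0.4091 -0.378   0.0835] [ 0.7519 -0.1089  0.6503] yaw -8.239760314705523 slope 40.56051442724888 [-0.0466  0.0602]
yellow end [ 0.3741 -0.3729  0.0532]
yellow end [ 0.4544 -0.3846  0.1226]
```

View pics/w1.png

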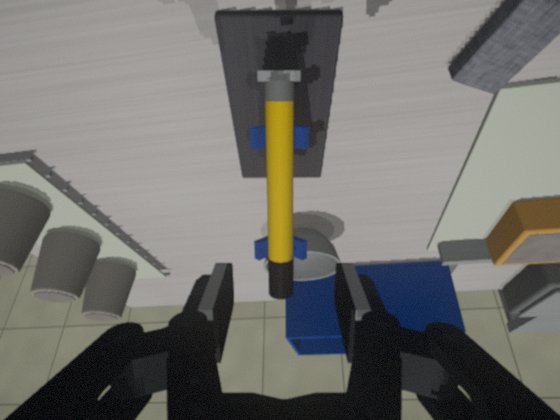

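The wrist view shows the yellow rod straight along column 280, square to the fingers and centred between the pads (222 and 345). I'll descend along the tool axis and grasp it.

>>> jog_arm:
  targets:
    - [[-0.1,-0.1,-1.6,0,0,0,4.5],[1.6,-0.2,-1.9,0,0,0,4.5],[1.6,-0.2,-1.9,0,0,0,4.5],[1.6,-0.3,-1.9,0,0,0,4.5],[1,-0.1,-1.2,0,0,0,4.5],[0.5,-0.1,-0.7,0,0,0,4.5],[0,0,0,0,0,0,4.5]]

```text
time: 14.7
tool_pos: [0.4408, -0.3814, 0.0756]
eef_rot: [0.341, 0.069, 0.937, -0.026]
force: [-0.7, 0.2, 0.7]
finger_gap: 0.525
grasp_force: 0.0
```

```bash
python3 - <<'E'
from plan import *
R=toolR(np.radians(-8.4),np.radians(40));c=np.array([.4275,-.379,.088])
delta(c+R[:,2]*.0187,R);print(ctrl.get_state()['force'])
E
```

```text
dpos cm [-0.1385  0.0616 -0.1896] rot [ 0.002  -0.0006  0.0013] | 0.002444374533937051 q6 [-1.1292  0.3916 -0.8965 -0.1549  0.5624 -0.8538] t 14.7
[-0.7068  0.1785  0.6809]
```

>>> jog_arm:
  targets:
    - [[0,0,-0.1,0,0,0,1],[0,0,0,0,0,0,1],[0,0,0,0,0,0,1],[0,0,0,0,0,0,1],[0,0,0,0,0,0,1],[0,0,0,0,0,0,1],[-0.3,0.05,0.4,0,0,0,1],[-0.6,0.1,0.8,0,0,0,1],[-0.9,0.15,1.2,0,0,0,1],[-1.2,0.2,2,0,0,0,1],[0,0,3,0,0,0,1],[0,0,0,0,0,0,1]]
  newtons: 40

```text
time: 16.2
tool_pos: [0.4097, -0.3772, 0.1505]
eef_rot: [0.342, 0.069, 0.937, -0.028]
force: [0.7, -0.1, 0.1]
finger_gap: 0.194
grasp_force: 39.1
```

>>> jog_arm:
  targets:
    - [[0,0,2.5,0,0,0,1],[0,0,2.5,0.0207,0.138,0,1],[1,2,1,0.0207,0.138,0,1],[2,4,0,0.0207,0.138,0,1],[2,4,0,0.0207,0.138,0,1],[2,4,0,0.0207,0.138,0,1],[1.5,3,0,0,0,-0.12,1],[1.5,3,0,0,0,-0.14,1],[1.5,3,0,0,0,-0.14,1],[1.5,3,0,0,0,-0.14,1],[1.5,3,0,0,0,-0.14,1],[1.5,3,0,0,0,-0.14,1]]

```text
time: 17.7
tool_pos: [0.5692, -0.0548, 0.2068]
eef_rot: [-0.001, 0.467, 0.884, -0.001]
force: [0.1, -0.6, -1.5]
finger_gap: 0.196
grasp_force: 39.1
```

>>> jog_arm:
  targets:
    - [[2,4,0,0,0,-0.14,1],[2,4,0,0,0,-0.14,1],[1.8,4,0,0,0,-0.14,1],[1.8,4,0,0,0,-0.14,1],[0,2,0,0,0,-0.05,1],[0,0,0,0,0,0,1]]

```text
time: 18.45
tool_pos: [0.6447, 0.1254, 0.2064]
eef_rot: [-0.001, 0.709, 0.706, -0.002]
force: [-0.4, -0.7, -0.5]
finger_gap: 0.197
grasp_force: 39.2
```

```bash
cat > pr.py <<'E'
from plan import *
R=toolR(-np.pi/2,0);delta([.651,.1006,.20],R)
for n in('scene','top'):
    f=grab(n);C=cloud(f);hsv=cv2.cvtColor(f['image'],cv2.COLOR_RGB2HSV)
    if n=='scene':save(f,'s2.png')
    P=C.reshape(-1,3);h=hsv.reshape(-1,3)
    reg=(abs(P[:,0]-.65)<.08)&(abs(P[:,1]-.1)<.13)
    q=P[reg&(h[:,0]>15)&(h[:,0]<35)&(h[:,1]>110)&(P[:,2]>.03)]
    if len(q)>20:
        c=q.mean(0);v=np.linalg.svd(q-c,full_matrices=False)[2][0];v*=-np.sign(v[1])
        t=np.percentile((q-c)@v,[1,99]);print(n,'yellow',len(q),c,v,c+v*t[0],c+v*t[1])
    for a,b in((.12,.17),(.03,.09)):
        q=P[reg&(h[:,0]>105)&(h[:,0]<130)&(h[:,1]>110)&(P[:,1]>a)&(P[:,1]<b)&(P[:,2]>.02)&(P[:,2]<.065)]
        if len(q)>5:print(n,'V',len(q),q.mean(0),np.percentile(q,2,axis=0),np.percentile(q,98,axis=0))
E
python3 pr.py
```

```text
dpos cm [ 0.6264 -2.4772 -0.6376] rot [ 0.0006 -0.0043  0.0044] | 0.006177112454229601 q6 [ 0.0799  0.5457  0.0858  1.1153 -0.0003  1.655 ] t 18.45
scene yellow 256 [0.652  0.1247 0.2317] [-0.0399 -0.9992 -0.0042] [0.6545 0.1876 0.232 ] [0.6502 0.0792 0.2315]
scene V 103 [0.6498 0.1388 0.046 ] [0.6364 0.1328 0.0348] [0.6702 0.1466 0.0547]
scene V 94 [0.6501 0.0589 0.0462] [0.6354 0.0531 0.0377] [0.6703 0.0656 0.0532]
top yellow 72 [0.6439 0.0901 0.2339] [-0.0539 -0.9962 -0.0688] [0.6446 0.1027 0.2348] [0.6432 0.0773 0.233 ]
top V 48 [0.6511 0.0618 0.0477] [0.6341 0.0577 0.0383] [0.6653 0.066  0.057 ]
```

View pics/s2.png

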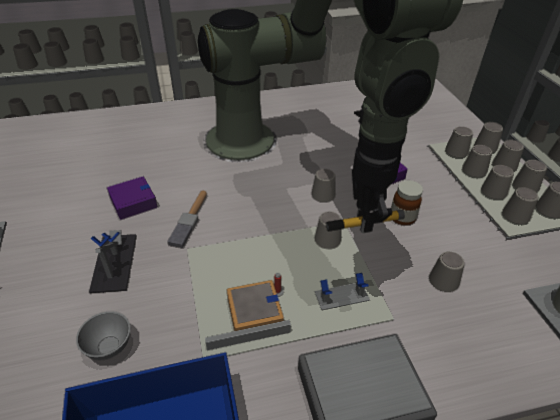

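The scene view shows the cheese flat on the rail at (255,305), the post at (278,283), and the probe level above the cradle (343,290) with its lens towards the tag. I'll lower it.

>>> jog_arm:
  targets:
    - [[0.55,-1.3,0,0,0,0,1],[0,-1.2,0,0,0,0,1],[0,0,-3,0,0,0,1],[0,0,-4,0,0,0,1],[0,0,-4,0,0,0,1],[0,0,-3,0,0,0,1],[0,0,0,0,0,0,1],[0,0,0,0,0,0,1]]

```text
time: 19.55
tool_pos: [0.6522, 0.0982, 0.0697]
eef_rot: [0.0, 0.71, 0.704, 0.0]
force: [-0.0, -0.2, -0.8]
finger_gap: 0.193
grasp_force: 39.2
```

```bash
sed -i 's/.20\],R)/.0323],R)/;s/s2.png/s3.png/' pr.py; python3 pr.py
```

```text
dpos cm [-0.1208  0.2401 -3.7381] rot [0.0002 0.0004 0.0085] | 0.008516018504542002 q6 [ 0.0377  0.6592 -0.0835  0.8277 -0.0002  1.617 ] t 19.55
scene yellow 231 [0.6564 0.0996 0.0939] [-0.0148 -0.9999  0.002 ] [0.6573 0.1608 0.0938] [0.6557 0.052  0.094 ]
scene V 75 [0.6533 0.1386 0.0447] [0.6414 0.1325 0.0349] [0.6695 0.145  0.0532]
scene V 85 [0.6517 0.0586 0.0463] [0.6378 0.053  0.0376] [0.6698 0.0648 0.0538]
top yellow 35 [0.6507 0.0599 0.0969] [-0.5859 -0.7627  0.274 ] [0.6553 0.066  0.0948] [0.6458 0.0536 0.0992]
top V 25 [0.6423 0.0617 0.0475] [0.6346 0.0578 0.0357] [0.6517 0.066  0.0562]
```

>>> jog_arm:
  targets:
    - [[-0.1,0.1,-1.2,0,0,0,1],[0,0,-1.2,0,0,0,1],[0,0,-0.6,0,0,0,1],[0,0,-0.4,0,0,0,1],[0,0,-0.2,0,0,0,1],[0,0,-0.1,0,0,0,1],[0,0,0,0,0,0,1],[0,0,0,0,0,0,1]]

```text
time: 20.65
tool_pos: [0.6514, 0.1, 0.0329]
eef_rot: [0.001, 0.71, 0.705, 0.0]
force: [-0.4, -0.3, 6.5]
finger_gap: 0.197
grasp_force: 40.0
```

>>> jog_arm:
  targets:
    - [[0,0,0,0,0,0,1],[0,0,0,0,0,0,1],[0,0,0,0,0,0,1]]
  newtons: 20

```text
time: 21.02
tool_pos: [0.6514, 0.1, 0.0329]
eef_rot: [0.001, 0.71, 0.705, 0.0]
force: [-0.1, -0.9, 6.7]
finger_gap: 0.195
grasp_force: 40.0
```

```bash
python3 pr.py | head -2; python3 ch.py | head -5
```

```text
dpos cm [-0.0402  0.0573 -0.0574] rot [0.0004 0.0013 0.0071] | 0.007250930592933945 q6 [ 0.0407  0.6986 -0.1165  0.7544 -0.0004  1.6186] t 21.025
scene yellow 233 [0.6557 0.1012 0.0577] [-0.0018 -1.     -0.0072] [0.6558 0.1627 0.0581] [0.6556 0.053  0.0573]
scene rect ((652.0866088867188, -95.24776458740234), (101.24567413330078, 102.29790496826172), 88.94252014160156) corners-O [[-0.007  -0.1119]
 [ 0.0953 -0.1138]
 [ 0.0972 -0.0126]
 [-0.0051 -0.0107]] bar-O [ 0.044  -0.0237]
top rect ((649.9366455078125, -92.02354431152344), (95.80760192871094, 100.87944030761719), 89.60759735107422) corners-O [[-0.0078 -0.1066]
```

>>> jog_arm:
  targets:
    - [[0,0,0,0,0,0,2.6],[0,0,0,0,0,0,3.6],[0,0,0,0,0,0,4.5],[0,0,0,0,0,0,4.5],[0,0,0,0,0,0,4.5],[0,0,1,0,0,0,4.5],[0,0,2,0,0,0,4.5],[0,0,4,0,0,0,4.5],[0,0,4,0,0,0,4.5],[-3,0,4,0,0,0,4.5],[-4,0,0,0,0,0,4.5],[0,0,0,0,0,0,4.5]]

```text
time: 22.72
tool_pos: [0.5775, 0.1003, 0.1824]
eef_rot: [-0.001, 0.71, 0.705, -0.001]
force: [-0.5, 0.1, -0.0]
finger_gap: 0.526
grasp_force: 0.0
```

```bash
sed -i 's/s3.png/s4.png/' pr.py; python3 pr.py; python3 ch.py
```

```text
dpos cm [  7.3511   0.0315 -15.0137] rot [ 0.0002 -0.0025  0.007 ] | 0.00740314059427467 q6 [ 0.0461  0.4295 -0.1674  0.9764 -0.0001  1.6238] t 22.725
scene yellow 413 [0.6552 0.108  0.0567] [ 0.005  -1.      0.0044] [0.655  0.1624 0.0564] [0.6555 0.0537 0.0569]
scene V 40 [0.656  0.1383 0.0496] [0.6335 0.1326 0.0335] [0.6708 0.1455 0.0549]
scene V 38 [0.6556 0.0587 0.0507] [0.6349 0.0531 0.0418] [0.671  0.065  0.0546]
top yellow 59 [0.6454 0.0654 0.0789] [-0.2421 -0.0114  0.9702] [0.6536 0.0658 0.046 ] [0.5786 0.0622 0.3465]
top V 17 [0.6421 0.0606 0.0526] [0.634  0.0551 0.048 ] [0.666  0.0654 0.0561]
scene rect ((652.7371215820312, -93.87129211425781), (103.86361694335938, 103.65047454833984), 88.8466567993164) corners-O [[-0.0071 -0.1117]
 [ 0.0965 -0.1138]
 [ 0.0986 -0.01  ]
 [-0.005  -0.0079]] bar-O [ 0.044  -0.0237]
top rect ((650.1165161132812, -91.92572784423828), (95.3983154296875, 100.2509536743164), 89.86674499511719) corners-O [[-0.0071 -0.1065]
 [ 0.0931 -0.1067]
 [ 0.0934 -0.0113]
 [-0.0069 -0.0111]] bar-O [ 0.0446 -0.0216]
```

View pics/s4.png

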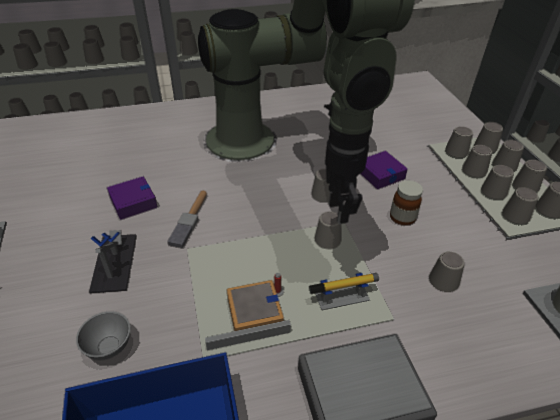

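The probe lies level in the cradle at (345,283) with its lens towards the tag. The cheese is flat on the rail at (255,305), and the robot is clear of everything.

```bash
python3 -c "
from bench import ctrl
print(ctrl.finish_job())"
```

```text
the job is handed in; nothing more can be done
None
```

I've handed the job in: the cheese is turned, square against the rail and close to the post, and the probe rests level and centred in the cradle with its lens towards the tag. My last pictures and measurements show this, but the hand-in returned no verdict.

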